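# Gather the register pins in the tray's pouring corner

## Robot

A 7-joint arm with a two-finger parallel gripper is mounted at the origin on the work surface. World frame = base frame: x ahead of the robot, y to its left, z up, the work surface at z = 0. Lengths are in m, angles in rad, forces in N, time in s.
With the tool pointing down it reaches from about 0.4 to 0.85 m from the base axis. Payload 10.4 kg.
Tool frame: the origin (TCP) lies midway between the tips of the shut fingers; the grasp point (between the pads) lies 19 mm behind it; z points along the fingers, x is the direction in which the jaws open and shut, and the axes are right-handed (so a half turn about z gives the same grasp; the last joint's range is limited). The gripper opens to 87 mm and grips with 3 to 60 N. Pads are 19 mm wide; open, the fingers measure 117 mm over their backs; the gripper's body (75 mm by 190 mm) begins 51 mm behind the grasp point.
Start: joints at [1.119, 0.332, -0.065, 1.46, 0.022, 1.35, -0.088], TCP at [0.26, -0.568, 0.223] pointing down, gripper open.
Joint ranges: [-2.6, 2.6], [-0.5, 2.12], [-1.47, 1.34], [0.16, 2.42], [-1.27, 4.41], [0.06, 2.06], [-2.6, 2.6]. Speed limits (rad/s): [2.22, 2.22, 2.79, 2.79, 3.14, 3.14, 3.14].

## Interface

Orientations are given as a unit quaternion [x, y, z, w].
In Python, from bench import r gives the robot as it stands. The module is installed in compiled form; this text tells all that it offers.
- The arm moves only by the tool play_rows, never from a script. Its argument "commands" is a list of rows, each a list of 7 numbers: the shift along the world's x, y, z in cm, then the turn, a rotation vector about the world's x, y, z in rad, then the finger opening in cm, from 0 to 8.7. A call has 1 to 20 rows; each row shifts and turns the commanded pose from where the row before left it; what a row does not reach is not made up. A row lasts 1/8 s, in which the tool goes at most 62.5 mm and 10.7 degrees, less where a joint would pass 70% of its speed; a pose out of reach is approached as far as the arm can. A call is refused whole if a number of a shift passes 6.25 or a number of a turn 0.188, either way. A call with a gripper value outside its range is refused whole. The fingers move at their own pace and stop on an object; "grip_force" is the grip in N (left out, the last holds). Time passes only in rows, so rows that do not move let the fingers close. It gives the time, the measured TCP pose, the force and the opening at its end, in the units of the state.
- r.read_state(): the state, without advancing time (a new reading comes with each control period).
- r.camera(name): name is "side" or "top" or "wrist"; returns a dict with "img" (400x640x3 uint8, red, green, blue), "K" (3x3 intrinsics, pixels), "k1" (the pictures are not rectified: a ray, as slopes to the right and down, at radius r is drawn at 1 + k1 r^2 times it, then the intrinsics apply), "camera_from_world" (4x4, takes a point from world to camera coordinates). Camera axes: x right, y down, z forward; pixel columns grow to the right and rows downward; lengths in m; the calibration is good to about 2 mm. A picture is of the moment at which its call begins. There is no depth.
- r.close_job(): hands the job in, once; it reports no verdict.
The state is a dict: "time": time; "joint_positions": joint angles; "joint_vel": joint speeds; "joint_torque": joint torques, N m; "ee_pos": TCP position; "eef_rot": TCP orientation; "ft_force": force on the tool from outside, world axes, zero at the start; "torque": the same for the moment, N m; "width": finger opening in m.
Only numpy, scipy, OpenCV 4.12 (cv2) and the standard library are available. Lean on these libraries where they do the work, as an engineer would, in place of code of your own. Each camera call takes 0.05 s, during which the arm holds its last target. There are 200 camera calls.

## Task

Take the carry tray by its wooden handle, lift it clear of the table, and tip it towards the corner with the pouring lip until all six loose brass register pins have slid together into that corner, without spilling any. Finish while still holding the tray up in the air, tipped and still, with the pins gathered in the corner ready to be counted; do not set it down or let go, and leave the other things on the table where they are.

Things in the scene. Friction and masses are not known exactly. Their poses are not given: they have to be found in the camera images.
- tray: Grey open plastic tray 210 (x) by 150 (y) mm, closed walls 45 mm tall, walls and floor 4 mm thick, about 0.32 kg. Origin: centre of its underside; z up. A wooden handle bar along x (210 long, 18 wide, 24 tall, underside 101 mm up) spans it on steel uprights at the end walls. A pouring lip, 30 mm wide, juts out 30 mm at the rim of its +x +y corner only.
- tray_handle (a point): Middle of the wooden handle bar, 113 mm above the tray's underside on its centre line; axes as the tray's. Pinch the bar here across its 18 mm width (fingers closing along the tray's y).
- lip_corner (a point): Inside corner of the tray floor at the pouring lip, at (101, 71, 4) mm in the tray's frame, on the upper face of the floor. Its x axis lies in the floor and points out through the corner, halfway between the tray's x and y; z as the tray's.
- pin0: Brass register pin, lying loose in the tray: round foot 18 mm across and 5 mm thick with a stud 8 mm across and 7 mm tall on top, 15 g. Origin: centre of the foot's underside. Smooth: it starts to slide at about 7 to 11 degrees, but slides along a wall into the corner for sure only when the tray is tipped by over 20 degrees.
- pin1: Brass register pin like pin0.
- pin2: Brass register pin like pin0.
- pin3: Brass register pin like pin0.
- pin4: Brass register pin like pin0.
- pin5: Brass register pin like pin0.
- ink_tin: Bystander: closed round tin, 68 mm across, 60 mm tall, beside the tray. Not to be disturbed.
- brush: Bystander: wooden-handled brush, 170 mm long, lying beside the tray. Not to be disturbed.
- brayer: Bystander: rubber hand roller, 180 mm long, lying at the right. Not to be disturbed.
- jar: Bystander: amber glass jar, 64 mm across, 85 mm tall, at the right. Not to be disturbed.

How it is judged:
On the way:
1. the tray is held by the gripper, clear of the table (height (world z) of each of lip_corner, tray above 0.03 m and contact force between the fingers and tray above 1 N), for 0.2 s.
At the end, for the whole second after the job is handed in: The fingers hold the tray, its lip corner over 30 mm above the table; the floor falls towards the lip by 11.5 degrees or more, the tray is tipped less than 49 degrees; all six pins are within 85 mm of the inside lip corner; tray and pins are at rest, through the last second (height (world z) of lip_corner above 0.03 m and contact force between the fingers and tray above 1 N and angle between lip_corner's own x axis and vertical above 1.77 rad and angle between tray's own z axis and vertical below 0.85 rad and linear speed of each of tray, pin0, pin1, pin2, pin3, pin4, pin5 below 0.03 m/s and angular speed of tray below 0.15 rad/s and distance between each of pin0, pin1, pin2, pin3, pin4, pin5 and lip_corner below 0.085 m); the arm keeps its last pose, push and grip.
It fails at once if a pin leaves the tray (distance between any of pin0, pin1, pin2, pin3, pin4, pin5 and tray above 0.155 m).
It fails at once if a bystander is disturbed (moved by more than 40 mm) (distance of any of ink_tin, brush, brayer, jar from where it was at the start of the episode above 0.04 m).
It also fails if it takes over 38 s, if anything falls off the work surface, if the arm or the gripper's body presses on something with over 40 N, if the wrist force passes 120 N, or if a joint passes its speed limit or range.

## Working session

There is one attempt and no reset: what is moved stays moved. The work goes in short steps, Python scripts to look and compute and a tool call to move; the robot and the scene stay as the last step left them, time stands still between calls to the robot, and variables do not carry over. Pictures are saved under pics/ and viewed, about 8 in all and at most 12, crops included, and the job is handed in when it is done.

Besides the shell and the picture viewer there is one more tool, called in YAML: its name, and indented under it one key for each argument. play_rows: Moves the arm, as the interface text tells. Its arguments: {"type":"object","properties":{"commands":{"type":"array","items":{"type":"array","items":{"type":"number"}}},"grip_force":{"type":"number"}},"required":["commands"]}

```bash
mkdir -p pics; cat > h.py <<'E'
import numpy as np, cv2
from bench import r
def snap(n,f):
    c=r.camera(n); cv2.imwrite('pics/'+f,cv2.cvtColor(c['img'],cv2.COLOR_RGB2BGR)); return c
def ray(c,u,v):
    K=c['K'];k=c['k1'];d=np.array([(u-K[0,2])/K[0,0],(v-K[1,2])/K[1,1]]);s=d.copy()
    for _ in range(20): s=d/(1+k*(s@s))
    T=c['camera_from_world'];R=T[:3,:3];o=-R.T@T[:3,3];return o,R.T@np.array([*s,1])
def onz(c,u,v,z):
    o,d=ray(c,u,v);return o+d*(z-o[2])/d[2]
def proj(c,p):
    T=c['camera_from_world'];q=T[:3,:3]@np.array(p)+T[:3,3];s=q[:2]/q[2];s=s*(1+c['k1']*(s@s));K=c['K']
    return np.array([K[0,0]*s[0]+K[0,2],K[1,1]*s[1]+K[1,2]])
E
python3 - <<'E'
from h import *
for n in('top','side'):
    c=snap(n,n+'1.png');T=c['camera_from_world'];print(n,-T[:3,:3].T@T[:3,3],T[:3,:3].round(2).tolist(),c['K'][0,0],c['k1'])
s=r.read_state();print(s)
E
```

```text
top [ 0.50130154 -0.11472997  1.16861442] [[-0.02, -1.0, -0.0], [-1.0, 0.02, -0.07], [0.07, 0.0, -1.0]] 411.665159219797 0.01656682494546847
side [0.34272732 0.82455798 0.83309963] [[-0.97, -0.24, 0.0], [-0.15, 0.6, -0.78], [0.19, -0.76, -0.62]] 488.325481077119 -0.15359168660834396
{'time': 0.1, 'joint_positions': array([ 1.11940767,  0.33284015, -0.06463764,  1.46083744,  0.02158528,
        1.34992113, -0.08851819]), 'joint_vel': array([ 0.00143562, -0.00242962, -0.00118527, -0.0036108 ,  0.00079002,
        0.00096908, -0.00057014]), 'joint_torque': array([ 2.03945565e-03, -6.24544430e+01,  2.51031120e-02, -3.90719569e+01,
       -6.14080369e-02,  3.65655811e-02,  7.34687524e-05]), 'ee_pos': array([ 0.259679  , -0.56811902,  0.22182319]), 'eef_rot': array([ 8.41342029e-01, -5.40502692e-01, -5.68658681e-04, -3.26793450e-04]), 'ft_force': array([-0.5357101 , -0.09447437,  0.104574  ]), 'torque': array([ 0.02078953, -0.01086731,  0.03990947]), 'width': 0.08681016443947898}
```

View pics/top1.png

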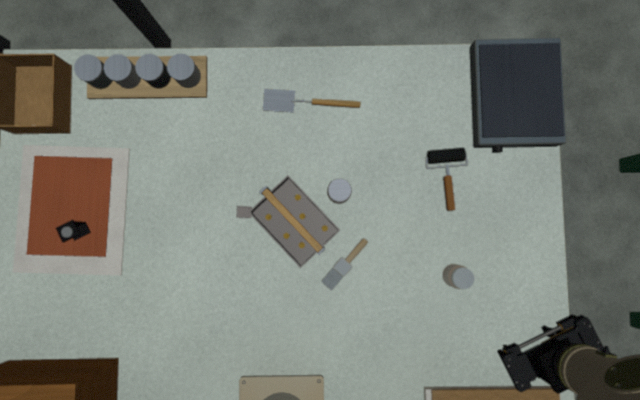

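View pics/side1.png

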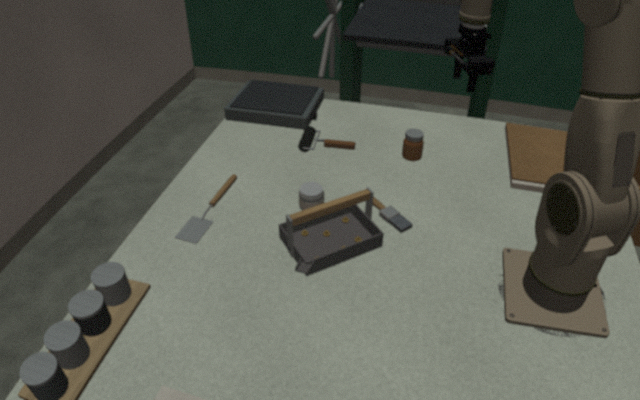

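The top view shows the tray centred near (295,222). The handle runs from (264,189) to (322,249), and the lip is at (244,212), so tray +x points to the upper left. The tin is at (340,190) and the brush runs from (330,280) to (365,240). The side view agrees. Next I'll measure the handle.

```bash
cat > m.py <<'E'
from h import *
from scipy.spatial.transform import Rotation as Ro
c=r.camera('top');hsv=cv2.cvtColor(c['img'],cv2.COLOR_RGB2HSV)
m=cv2.inRange(hsv,(8,90,90),(25,255,255));m[:,:245]=0;m[:170]=0;m[265:]=0;m[:,335:]=0
m=cv2.morphologyEx(m,cv2.MORPH_CLOSE,np.ones((3,3)))
cs,_=cv2.findContours(m,0,2);k=max(cs,key=cv2.contourArea)
b=cv2.boxPoints(cv2.minAreaRect(k));print(b)
e=np.array([onz(c,*p,.125)[:2] for p in b]);
i=[np.linalg.norm(e[0]-e[j]) for j in(1,2,3)];print('sides',i,'mid',e.mean(0))
d=max((e[0]-e[1],e[1]-e[2]),key=np.linalg.norm);d=d*np.sign(d[1]);yaw=np.arctan2(d[1],d[0]);print('yaw',np.degrees(yaw))
C=e.mean(0);R=np.array([[np.cos(yaw),-np.sin(yaw)],[np.sin(yaw),np.cos(yaw)]])
for p,z in(((105,75),45),((-105,75),45),((105,-75),45),((-105,-75),45),((120,90),45)):print(p,proj(c,[*(C+R@np.array(p)/1e3),z/1e3]).round(1))
print('lip from px',onz(c,244,212,.045))
for n,u,v,z in(('tin',340,190,.06),('brush end',365,240,.02),('jar',459,277,.08)):print(n,onz(c,u,v,z))
s=r.read_state();A=Ro.from_quat(s['eef_rot']);print('tool axes',A.as_matrix().round(3).tolist())
ty=np.array([-np.sin(yaw),np.cos(yaw),0])
for sg in(1,-1):
    x=sg*ty;z=np.array([0,0,-1]);B=Ro.from_matrix(np.c_[x,np.cross(z,x),z]);print('turn',(B*A.inv()).as_rotvec())
E
python3 m.py
```

```text
[[261.85135 192.9046 ]
 [266.74863 188.29544]
 [321.64774 246.6257 ]
 [316.75046 251.23486]]
sides [np.float64(0.01708910078855943), np.float64(0.20424780993308317), np.float64(0.2034514514147486)] mid [ 0.53871462 -0.04201099]
yaw 42.525533398138165
(105, 75) [247.4 211.6]
(-105, 75) [300.  267.9]
(105, -75) [287.5 174.2]
(-105, -75) [340.1 229.7]
(120, 90) [239.6 211.4]
lip from px [0.56436763 0.09342437 0.045     ]
tin [ 0.61920507 -0.16923637  0.06      ]
brush end [ 0.4827664  -0.23806471  0.02      ]
jar [ 0.38401483 -0.4745176   0.08      ]
tool axes [[0.416, -0.909, -0.0], [-0.909, -0.416, 0.001], [-0.001, 0.0, -1.0]]
turn [-9.06315926e-04  1.16803937e-03 -2.82827169e+00]
turn [-0.00081921 -0.00063565  0.31332059]
```

Checks: the bar measures 17 × 204 mm against a true 18 × 210, and the lip prediction falls within a few px. I'll move above the handle.

play_rows:
  commands:
    - [2,4,0,0,0,0.026,8.7]
    - [2.3,4.4,0,0,0,0.026,8.7]
    - [2.3,4.4,0,0,0,0.026,8.7]
    - [2.3,4.4,0,0,0,0.026,8.7]
    - [2.3,4.4,0,0,0,0.026,8.7]
    - [2.3,4.4,0,0,0,0.026,8.7]
    - [2.3,4.4,0,0,0,0.026,8.7]
    - [2.3,4.4,0,0,0,0.026,8.7]
    - [2.3,4.4,0,0,0,0.026,8.7]
    - [2.3,4.4,0,0,0,0.026,8.7]
    - [2.3,4.4,0,0,0,0.026,8.7]
    - [2.4,4.2,0,0,0,0.026,8.7]
    - [0.8,0.4,-2,0,0,0,8.7]
    - [0,0,-2,0,0,0,8.7]
    - [0,0,0,0,0,0,8.7]
    - [0,0,0,0,0,0,8.7]
  grip_force: 50

```text
time: 2.15
ee_pos: [0.5419, -0.0431, 0.183]
eef_rot: [0.915, -0.404, 0.0, 0.0]
ft_force: [0.5, -0.1, 0.3]
width: 0.0871
```

```bash
python3 - <<'E'
from h import *
c=snap('wrist','w1.png');s=r.read_state();print(s['time'],s['ee_pos'],s['eef_rot'],s['joint_positions'].round(2))
C=np.array([.5387,-.042]);y=np.radians(42.5);u=np.array([np.cos(y),np.sin(y)])
for t in(-.105,0,.105):print(proj(c,[*(C+u*t),.125]))
E
```

```text
2.2 [ 0.54213043 -0.04295478  0.18334367] [ 9.14944377e-01 -4.03579610e-01  5.31855145e-04 -4.35564498e-05] [ 0.48  0.22 -0.55  1.71  0.12  1.24 -0.93]
[318.74362977 345.75100867]
[318.07585851 221.81375754]
[317.29970168  65.32849335]
```

View pics/w1.png

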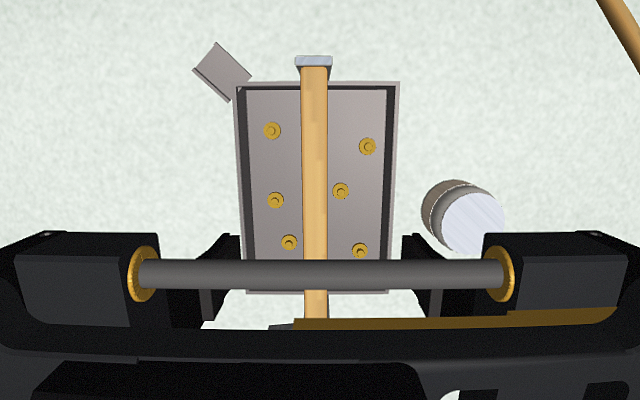

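The bar lies centred between the fingers, at columns 302–328 with its far end at row 66, which matches the prediction. The lip is at the upper left (222,72) and all six pins are visible on the floor. Next I'll descend and grip.

play_rows:
  commands:
    - [-0.1,0,-1.8,0,0,0,8.7]
    - [-0.1,0.1,-1.8,0,0,0,8.7]
    - [-0.1,0,-1.8,0,0,0,8.7]
    - [0,0,-1.6,0,0,0,8.7]
    - [0,0,-1.2,0,0,0,8.7]
    - [0,0,-0.7,0,0,0,8.7]
    - [0,0,0,0,0,0,8.7]
    - [0,0,0,0,0,0,8.7]
  grip_force: 50

```text
time: 3.2
ee_pos: [0.5393, -0.0414, 0.0941]
eef_rot: [0.915, -0.403, 0.0, -0.0]
ft_force: [0.7, 0.6, 0.2]
width: 0.0871
```

play_rows:
  commands:
    - [0,0,0,0,0,0,5]
    - [0,0,0,0,0,0,3]
    - [0,0,0,0,0,0,1.5]
    - [0,0,0,0,0,0,0.5]
    - [0,0,0,0,0,0,0]
    - [0,0,0,0,0,0,0]
    - [0,0,0,0,0,0,0]
    - [0,0,0,0,0,0,0]

```text
time: 4.2
ee_pos: [0.5388, -0.0414, 0.0936]
eef_rot: [0.915, -0.403, -0.0, 0.0]
ft_force: [0.3, 0.2, -0.5]
width: 0.0176
```

play_rows:
  commands:
    - [0,0,0.3,0,0,0,0]
    - [0,0,0.6,0,0,0,0]
    - [0,0,1,0,0,0,0]
    - [0,0,1.3,0,0,0,0]
    - [0,0,1.5,0,0,0,0]
    - [0,0,1.5,0,0,0,0]
    - [0,0,1.5,0,0,0,0]
    - [0,0,1.5,0,0,0,0]
    - [0,0,1.5,0,0,0,0]
    - [0,0,1.5,0,0,0,0]
    - [0,0,1.5,0,0,0,0]
    - [0,0,1.5,0,0,0,0]
    - [0,0,1.5,0,0,0,0]
    - [0,0,1.2,0,0,0,0]
    - [0,0,0.8,0,0,0,0]
    - [0,0,0.4,0,0,0,0]
    - [0,0,0,0,0,0,0]
    - [0,0,0,0,0,0,0]

```text
time: 6.45
ee_pos: [0.5387, -0.0414, 0.2841]
eef_rot: [0.915, -0.403, -0.0, 0.0]
ft_force: [-0.2, -0.3, -2.7]
width: 0.0172
```

```bash
python3 - <<'E'
from h import *
c=snap('side','s2.png')
E
```

```text
(no output)
```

View pics/s2.png

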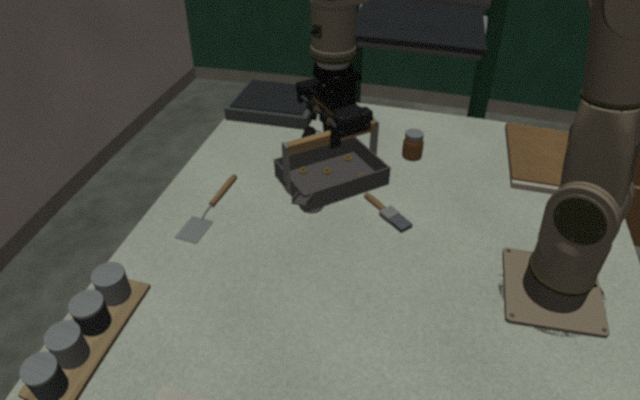

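The tray hangs level and clear, with the lip at (300,200) in the side view and its pins inside. Now I'll tip it about world −x so the lip (azimuth about 87°) goes down, slowly near the sliding angle.

play_rows:
  commands:
    - [0,0,0,-0.015,0,0,0]
    - [0,0,0,-0.03,0,0,0]
    - [0,0,0,-0.03,0,0,0]
    - [0,0,0,-0.03,0,0,0]
    - [0,0,0,-0.015,0,0,0]
    - [0,0,0,-0.01,0,0,0]
    - [0,0,0,-0.01,0,0,0]
    - [0,0,0,-0.01,0,0,0]
    - [0,0,0,-0.01,0,0,0]
    - [0,0,0,-0.01,0,0,0]
    - [0,0,0,-0.01,0,0,0]
    - [0,0,0,-0.01,0,0,0]
    - [0,0,0,-0.01,0,0,0]
    - [0,0,0,-0.01,0,0,0]
    - [0,0,0,-0.01,0,0,0]
    - [0,0,0,-0.01,0,0,0]
    - [0,0,0,-0.01,0,0,0]
    - [0,0,0,-0.01,0,0,0]
    - [0,0,0,-0.01,0,0,0]
    - [0,0,0,-0.01,0,0,0]

```text
time: 9.0
ee_pos: [0.5389, -0.0414, 0.2846]
eef_rot: [0.907, -0.399, 0.054, 0.123]
ft_force: [0.4, 1.0, -4.5]
width: 0.0179
```

play_rows:
  commands:
    - [0,0,0,-0.015,0,0,0]
    - [0,0,0,-0.02,0,0,0]
    - [0,0,0,-0.02,0,0,0]
    - [0,0,0,-0.025,0,0,0]
    - [0,0,0,-0.025,0,0,0]
    - [0,0,0,-0.025,0,0,0]
    - [0,0,0,-0.025,0,0,0]
    - [0,0,0,-0.025,0,0,0]
    - [0,0,0,-0.025,0,0,0]
    - [0,0,0,-0.025,0,0,0]
    - [0,0,0,-0.02,0,0,0]
    - [0,0,0,-0.015,0,0,0]
    - [0,0,0,-0.01,0,0,0]
    - [0,0,0,0,0,0,0]
    - [0,0,0,0,0,0,0]
    - [0,0,0,0,0,0,0]
    - [0,0,0,0,0,0,0]
    - [0,0,0,0,0,0,0]

```text
time: 11.25
ee_pos: [0.5389, -0.0415, 0.2846]
eef_rot: [0.881, -0.388, 0.109, 0.246]
ft_force: [-0.1, -0.2, -3.1]
width: 0.0175
```

```bash
python3 - <<'E'
from h import *
from scipy.spatial.transform import Rotation as Ro
c=snap('wrist','w3.png');d=r.camera('side');i=d['img'][60:300,200:460]
cv2.imwrite('pics/s3.png',cv2.cvtColor(cv2.resize(i,None,fx=2.4,fy=2.4,interpolation=2),cv2.COLOR_RGB2BGR))
s=r.read_state();print(s['time'],s['ee_pos'],s['width'],s['ft_force'],Ro.from_quat(s['eef_rot']).as_matrix()[:,2])
E
```

```text
11.35 [ 0.53889098 -0.04145493  0.28457499] 0.01780370791187551 [ 0.39045135  0.937657   -3.74205404] [ 5.18993009e-05 -5.18440266e-01 -8.55113845e-01]
```

View pics/w3.png

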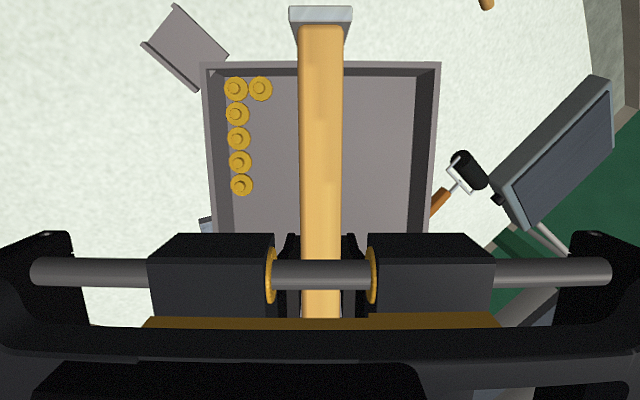

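View pics/s3.png

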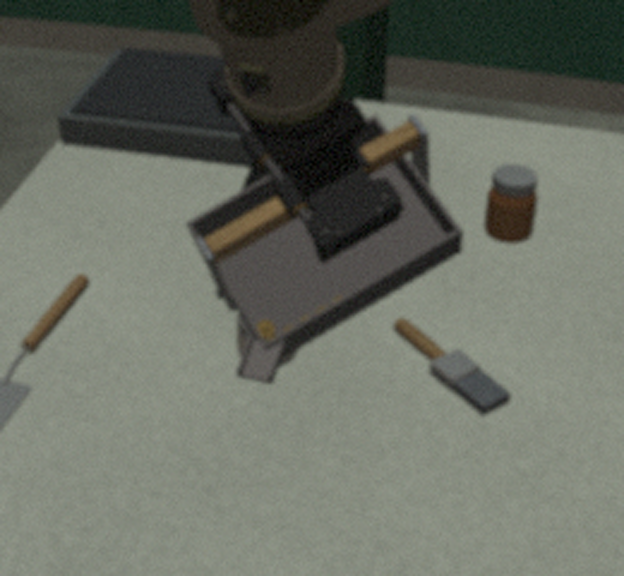

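The pins gathered as a row of five along the +y wall (wrist view, rows 88–185 at column ~238) plus one at (260,88). The farthest should be about 82 mm from the corner, close to the 85 mm limit, so I'll measure it.

```bash
cat > p.py <<'E'
from h import *
from scipy.spatial.transform import Rotation as Ro
import sys
def run(c):
    s=r.read_state();A=Ro.from_quat(s['eef_rot']).as_matrix();g=s['ee_pos']-.019*A[:,2]
    R=np.c_[np.cross(-A[:,0],-A[:,2]),-A[:,0],-A[:,2]]  # tray x,y,z (tool x=-tray y)
    o=g-R@np.array([0,0,.113])
    for q in((105,75,45),(105,-75,45),(101,71,4)):print('corner',q,proj(c,o+R@np.array(q)/1e3).round(1))
    hsv=cv2.cvtColor(c['img'],cv2.COLOR_RGB2HSV);m=cv2.inRange(hsv,(18,140,90),(32,255,255));m[:,:205]=0;m[:,300:]=0;m[240:]=0;m[:65]=0
    t=cv2.distanceTransform(m,2,5);t=cv2.GaussianBlur(t,(0,0),1.5);pk=(t==cv2.dilate(t,np.ones((13,13))))&(t>3.5)
    for v,u in np.argwhere(pk):
        O,d=ray(c,u,v);O=R.T@(O-o);d=R.T@d;p=O+d*((.009-O[2])/d[2])
        print((u,v),(p*1e3).round(1),'dist',round(1e3*np.hypot(p[0]-.101,p[1]-.071),1))
    print('tray z vert',np.degrees(np.arccos(R[2,2])),'lip fall',np.degrees(np.arcsin(-R[2,0]*.7071-R[2,1]*.7071)),'lip z',(o+R@np.array([.101,.071,.004]))[2],'t',s['time'])
if __name__=='__main__':run(r.camera('wrist'))
E
python3 p.py
```

```text
corner (105, 75, 45) [201.3  61.3]
corner (105, -75, 45) [443.3  61. ]
corner (101, 71, 4) [226.6  76.6]
(np.int64(260), np.int64(88)) [92.  45.5  9. ] dist 27.1
(np.int64(236), np.int64(89)) [91.5 63.2  9. ] dist 12.3
(np.int64(237), np.int64(117)) [71.5 63.6  9. ] dist 30.4
(np.int64(238), np.int64(138)) [56.  63.7  9. ] dist 45.6
(np.int64(240), np.int64(165)) [35.5 63.4  9. ] dist 66.0
(np.int64(241), np.int64(189)) [16.5 63.8  9. ] dist 84.8
tray z vert 31.227228293974488 lip fall 31.192277277700715 lip z 0.14507323396530755 t 11.4
```

The tray pose matches the picture, with corners within 4 px. The end pin lies 82–85 mm out, which is too marginal. I'll swing the downhill direction over towards tray +x, slightly past, to break up the row, then swing it back.

```bash
cat > t.py <<'E'
from h import *
from scipy.spatial.transform import Rotation as Ro
import sys
A=Ro.from_quat(r.read_state()['eef_rot']);y=np.radians(42.5)
L=Ro.from_matrix(np.c_[[np.sin(y),-np.cos(y),0],np.cross([0,0,-1],[np.sin(y),-np.cos(y),0]),[0,0,-1]])
prev=A
for a in sys.argv[1:]:
    ang,tilt=map(float,a.split(','));w=y+np.radians(ang)+np.pi/2
    B=Ro.from_rotvec(np.radians(tilt)*np.array([np.cos(w),np.sin(w),0]))*L;print(a,(B*prev.inv()).as_rotvec().round(3));prev=B
E
python3 t.py -- 2>/dev/null; python3 t.py 0,26 -18,24 0,26 25,28 45,28
```

```text
0,26 [ 0.234  0.322 -0.089]
-18,24 [ 0.129  0.044 -0.029]
0,26 [-0.129 -0.044  0.029]
25,28 [-0.141 -0.142  0.046]
45,28 [-0.035 -0.159  0.04 ]
```

play_rows:
  commands:
    - [0,0,0,0.013,0.018,-0.005,0]
    - [0,0,0,0.033,0.046,-0.013,0]
    - [0,0,0,0.047,0.065,-0.018,0]
    - [0,0,0,0.047,0.065,-0.018,0]
    - [0,0,0,0.047,0.064,-0.018,0]
    - [0,0,0,0.047,0.064,-0.017,0]
    - [0,0,0,0.043,0.015,-0.01,0]
    - [0,0,0,0.043,0.015,-0.01,0]
    - [0,0,0,0.043,0.014,-0.009,0]
    - [0,0,0,0,0,0,0]
    - [0,0,0,0,0,0,0]
    - [0,0,0,0,0,0,0]
  grip_force: 60

```text
time: 12.9
ee_pos: [0.5388, -0.0409, 0.2847]
eef_rot: [0.896, -0.393, -0.138, 0.155]
ft_force: [-0.0, 0.2, -3.6]
width: 0.0176
```

```bash
python3 - <<'E'
from h import *
import p
c=snap('wrist','w4.png');p.run(c)
E
```

```text
corner (105, 75, 45) [201.1  61.5]
corner (105, -75, 45) [443.9  61.3]
corner (101, 71, 4) [226.5  76.8]
(np.int64(289), np.int64(85)) [94.2 24.2  9. ] dist 47.3
(np.int64(266), np.int64(89)) [91.5 41.1  9. ] dist 31.4
(np.int64(236), np.int64(90)) [91.  63.2  9. ] dist 12.7
(np.int64(285), np.int64(114)) [73.7 27.6  9. ] dist 51.3
(np.int64(271), np.int64(137)) [56.9 38.6  9. ] dist 54.7
tray z vert 23.97450745932463 lip fall 10.654023748138112 lip z 0.17227981817118995 t 12.95
```

View pics/w4.png

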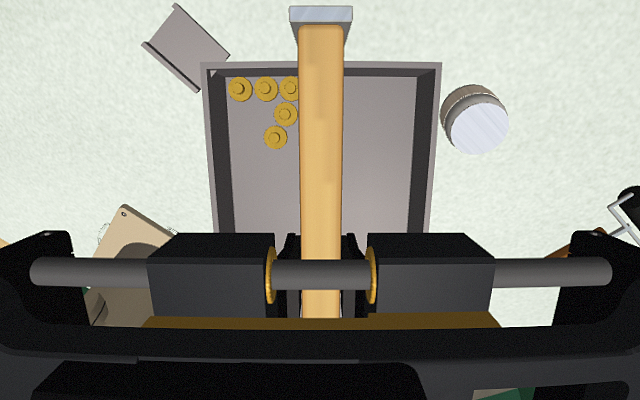

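The row has collapsed. Three pins lie along the +x wall (240–290, 88), two stand behind at (285,114) and (275,137), and the sixth is hidden by the bar. Now I'll swing back to the corner.

play_rows:
  commands:
    - [0,0,0,-0.022,-0.007,0.005,0]
    - [0,0,0,-0.043,-0.015,0.01,0]
    - [0,0,0,-0.043,-0.015,0.01,0]
    - [0,0,0,-0.031,-0.022,0.009,0]
    - [0,0,0,-0.035,-0.036,0.011,0]
    - [0,0,0,-0.035,-0.035,0.012,0]
    - [0,0,0,-0.035,-0.035,0.011,0]
    - [0,0,0,-0.022,-0.038,0.011,0]
    - [0,0,0,-0.012,-0.053,0.013,0]
    - [0,0,0,-0.012,-0.043,0.012,0]
    - [0,0,0,-0.01,-0.033,0.01,0]
    - [0,0,0,-0.005,-0.013,0.004,0]
    - [0,0,0,0,0,0,0]
    - [0,0,0,0,0,0,0]
    - [0,0,0,0,0,0,0]
    - [0,0,0,0,0,0,0]
    - [0,0,0,0,0,0,0]
    - [0,0,0,0,0,0,0]

```text
time: 15.2
ee_pos: [0.5389, -0.0414, 0.2845]
eef_rot: [0.889, -0.389, 0.088, 0.225]
ft_force: [-0.9, 1.1, -3.8]
width: 0.0176
```

```bash
python3 - <<'E'
from h import *
import p
c=snap('wrist','w5.png');p.run(c)
E
```

```text
corner (105, 75, 45) [201.4  61.4]
corner (105, -75, 45) [443.5  61.1]
corner (101, 71, 4) [226.7  76.7]
(np.int64(285), np.int64(85)) [94.1 27.1  9. ] dist 44.4
(np.int64(236), np.int64(89)) [91.6 63.2  9. ] dist 12.2
(np.int64(260), np.int64(89)) [91.4 45.5  9. ] dist 27.2
tray z vert 27.99176475675232 lip fall 27.99142122043673 lip z 0.1479985860131331 t 15.25
```

View pics/w5.png

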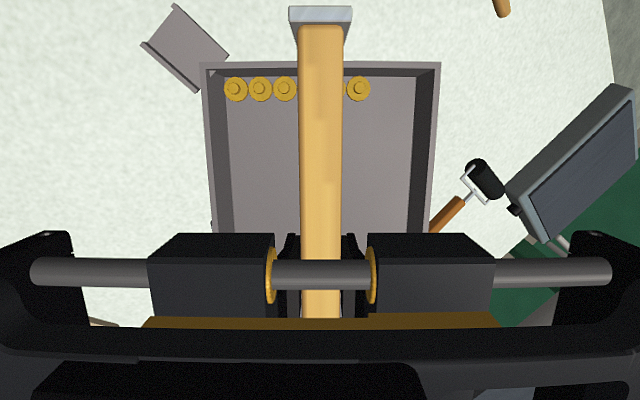

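All six ran into a single row along the +x wall (row 88, columns 236–358), because I passed too slowly through pure +x tilt. I'll do the mirrored swing towards +y, slightly past, and then go back quickly from the clump.

```bash
sed -i 's/m\[:,:205\]=0;m\[:,300:\]=0;/m[:,:205]=0;m[:,297:348]=0;m[:,440:]=0;/' p.py; python3 t.py 90,26 108,24 35,28 45,28; python3 t.py 90,26 108,24 45,28
```

```text
90,26 [ 0.151 -0.318  0.072]
108,24 [ 0.125 -0.055  0.029]
35,28 [-0.267  0.459 -0.097]
45,28 [-0.011 -0.081  0.02 ]
90,26 [ 0.151 -0.318  0.072]
108,24 [ 0.125 -0.055  0.029]
45,28 [-0.277  0.375 -0.09 ]
```

play_rows:
  commands:
    - [0,0,0,0.013,-0.026,0.006,0]
    - [0,0,0,0.027,-0.058,0.013,0]
    - [0,0,0,0.037,-0.078,0.018,0]
    - [0,0,0,0.037,-0.078,0.018,0]
    - [0,0,0,0.037,-0.078,0.017,0]
    - [0,0,0,0.042,-0.019,0.01,0]
    - [0,0,0,0.042,-0.018,0.01,0]
    - [0,0,0,0.041,-0.018,0.009,0]
    - [0,0,0,0,0,0,0]
    - [0,0,0,0,0,0,0]

```text
time: 16.5
ee_pos: [0.5387, -0.0413, 0.2846]
eef_rot: [0.895, -0.394, 0.207, 0.021]
ft_force: [0.2, 0.5, -4.5]
width: 0.0177
```

```bash
python3 - <<'E'
from h import *
import p
c=snap('wrist','w6.png');p.run(c)
E
```

```text
corner (105, 75, 45) [200.9  61.1]
corner (105, -75, 45) [442.7  60.8]
corner (101, 71, 4) [226.2  76.4]
(np.int64(235), np.int64(88)) [92.1 63.6  9. ] dist 11.6
(np.int64(258), np.int64(95)) [87.  46.8  9. ] dist 27.9
(np.int64(358), np.int64(104)) [ 80.3 -26.9   9. ] dist 100.0
(np.int64(282), np.int64(106)) [79.  29.4  9. ] dist 47.1
tray z vert 24.007605841865384 lip fall 10.673843188558852 lip z 0.1875237320604353 t 16.55
```

play_rows:
  commands:
    - [0,0,0,0,0,0,0]

```text
time: 16.68
ee_pos: [0.5389, -0.041, 0.2845]
eef_rot: [0.895, -0.394, 0.207, 0.021]
ft_force: [-0.2, -0.2, -4.9]
width: 0.0173
```

```bash
python3 p.py | grep -v corner
```

```text
(np.int64(234), np.int64(88)) [92.4 64.5  9. ] dist 10.8
(np.int64(237), np.int64(123)) [67.2 63.7  9. ] dist 34.5
(np.int64(289), np.int64(133)) [59.6 24.7  9. ] dist 62.1
(np.int64(271), np.int64(141)) [53.7 38.5  9. ] dist 57.3
(np.int64(239), np.int64(153)) [44.8 63.5  9. ] dist 56.7
(np.int64(261), np.int64(162)) [37.8 46.9  9. ] dist 67.6
tray z vert 23.975755999653266 lip fall 10.63648998216474 lip z 0.1874187799111981 t 16.725
```

A good clump: three pins at the +y wall and three in a second layer. Back to the corner, quickly.

play_rows:
  commands:
    - [0,0,0,-0.05,0.086,-0.018,0]
    - [0,0,0,-0.075,0.129,-0.027,0]
    - [0,0,0,-0.075,0.129,-0.027,0]
    - [0,0,0,-0.05,0.086,-0.018,0]
    - [0,0,0,-0.017,0.029,-0.007,0]
    - [0,0,0,0,0,0,0]
    - [0,0,0,-0.003,-0.02,0.005,0]
    - [0,0,0,-0.003,-0.02,0.005,0]
    - [0,0,0,-0.003,-0.02,0.005,0]
    - [0,0,0,-0.002,-0.02,0.005,0]
    - [0,0,0,0,0,0,0]
    - [0,0,0,0,0,0,0]
    - [0,0,0,0,0,0,0]
    - [0,0,0,0,0,0,0]
    - [0,0,0,0,0,0,0]
    - [0,0,0,0,0,0,0]

```text
time: 18.73
ee_pos: [0.5389, -0.0414, 0.2845]
eef_rot: [0.888, -0.391, 0.087, 0.226]
ft_force: [-0.5, -0.5, -3.7]
width: 0.0172
```

```bash
python3 - <<'E'
from h import *
import p
c=snap('wrist','w7.png');p.run(c)
E
```

```text
corner (105, 75, 45) [201.3  61.3]
corner (105, -75, 45) [443.5  61. ]
corner (101, 71, 4) [226.6  76.6]
(np.int64(236), np.int64(88)) [92.3 63.2  9. ] dist 11.7
(np.int64(260), np.int64(88)) [92.1 45.5  9. ] dist 27.0
(np.int64(237), np.int64(117)) [71.5 63.6  9. ] dist 30.4
(np.int64(239), np.int64(138)) [56. 63.  9.] dist 45.7
(np.int64(241), np.int64(165)) [35.5 62.7  9. ] dist 66.0
(np.int64(241), np.int64(189)) [16.6 63.8  9. ] dist 84.7
tray z vert 28.01387968373205 lip fall 28.01350483106377 lip z 0.14794918523820713 t 18.775
```

View pics/w7.png

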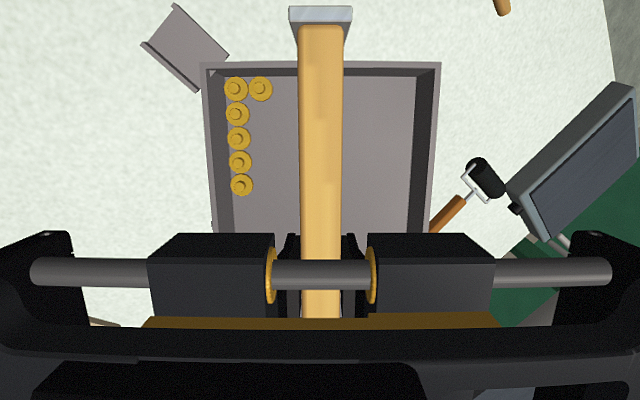

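Back to five plus one: row of five along the +y wall and one at (260,88). Touching pins give exactly 81.5 mm, which is within 85. I'll check the end pin by its foot edges rather than the blob peak, which is biased.

```bash
python3 - <<'E'
from h import *
from scipy.spatial.transform import Rotation as Ro
c=r.camera('wrist');s=r.read_state();A=Ro.from_quat(s['eef_rot']).as_matrix()
R=np.c_[np.cross(-A[:,0],-A[:,2]),-A[:,0],-A[:,2]];o=s['ee_pos']-.019*A[:,2]-R@np.array([0,0,.113])
P=lambda q:proj(c,o+R@np.array(q)/1e3)
m=cv2.inRange(cv2.cvtColor(c['img'],cv2.COLOR_RGB2HSV),(18,120,60),(34,255,255));m[:,:220]=0;m[:,256:]=0;m[210:]=0;m[:70]=0
w=(m>0).sum(1);rows=np.where(w>0)[0];print('rows',rows.min(),rows.max());print([(i,int(w[i])) for i in rows])
for n in range(5):
    t=np.linspace(0,2*np.pi,60)
    q=np.array([P((92-18*n+9*np.cos(a),62+9*np.sin(a),z)) for a in t for z in(4,9)]);print(n,'pred touching rows',q[:,1].min().round(1),q[:,1].max().round(1),'cols',q[:,0].min().round(1),q[:,0].max().round(1))
for b in (15,17,19,20,21):print(b,'bottom edge',max(P((b+9*np.cos(a),62+9*np.sin(a),z))[1] for a in t for z in(4,9)).round(1))
E
```

```text
rows 76 195
[(np.int64(76), 3), (np.int64(77), 10), (np.int64(78), 16), (np.int64(79), 20), (np.int64(80), 23), (np.int64(81), 24), (np.int64(82), 26), (np.int64(83), 28), (np.int64(84), 30), (np.int64(85), 32), (np.int64(86), 32), (np.int64(87), 32), (np.int64(88), 32), (np.int64(89), 32), (np.int64(90), 32), (np.int64(91), 32), (np.int64(92), 31), (np.int64(93), 29), (np.int64(94), 29), (np.int64(95), 26), (np.int64(96), 25), (np.int64(97), 22), (np.int64(98), 19), (np.int64(99), 14), (np.int64(100), 9), (np.int64(101), 2), (np.int64(102), 6), (np.int64(103), 12), (np.int64(104), 15), (np.int64(105), 16), (np.int64(106), 18), (np.int64(107), 20), (np.int64(108), 21), (np.int64(109), 23), (np.int64(110), 23), (np.int64(111), 23), (np.int64(112), 23), (np.int64(113), 24), (np.int64(114), 24), (np.int64(115), 24), (np.int64(116), 24), (np.int64(117), 23), (np.int64(118), 23), (np.int64(119), 22), (np.int64(120), 20), (np.int64(121), 19), (np.int64(122), 17), (np.int64(123), 14), (np.int64(124), 12), (np.int64(125), 9), (np.int64(127), 8), (np.int64(128), 12), (np.int64(129), 15), (np.
[... 1028 characters left out ...]
(179), 21), (np.int64(180), 21), (np.int64(181), 22), (np.int64(182), 22), (np.int64(183), 23), (np.int64(184), 23), (np.int64(185), 23), (np.int64(186), 23), (np.int64(187), 22), (np.int64(188), 22), (np.int64(189), 22), (np.int64(190), 20), (np.int64(191), 18), (np.int64(192), 16), (np.int64(193), 14), (np.int64(194), 12), (np.int64(195), 6)]
0 pred touching rows 75.5 101.5 cols 225.4 251.2
1 pred touching rows 101.1 125.9 cols 227.0 252.3
2 pred touching rows 125.8 150.0 cols 228.5 253.5
3 pred touching rows 149.5 173.4 cols 230.1 254.6
4 pred touching rows 172.4 195.9 cols 231.6 255.7
15 bottom edge 202.1
17 bottom edge 199.6
19 bottom edge 197.2
20 bottom edge 195.9
21 bottom edge 194.7
```

The measured outlines (breaks at rows 101, 126, 150 and 173, end at 195) match five touching pins within 1 px. The farthest pin is therefore 81.5 ± 1 mm from the corner, and the tray sits still at a 28° tip. Handing in.

```bash
python3 - <<'E'
from h import *
s=r.read_state();print(s['time'],s['width'],abs(s['joint_vel']).max(),s['ft_force']);print(r.close_job())
E
```

```text
18.825 0.01729139471523422 0.0027377440356819386 [ 0.48372641 -0.3107718  -4.10237416]
the job is handed in; nothing more can be done
None
```

I gripped the tray by its handle, lifted it about 19 cm and tipped it 28° towards the lip. All six pins slid into the lip corner, and I handed the job in at 18.8 s with the tray still held up.

**Last checks:**
- **Tray:** the lip corner was about 148 mm above the table. The fingers were on the bar at 17.3 mm opening, and about 4 N of weight hung from the wrist. The joints were practically at rest.
- **Pins:** all six were visible in the tray, five touching in a row along the +y wall and one beside the corner pin. By the foot outlines the farthest is 81.5 ± 1 mm from the corner; the limit is 85 mm.

**What disagreed or went less well:**
- **Distance measurement:** a cruder blob measurement put that farthest pin at 84.7 mm. I trusted the outlines, which matched touching pins within 1 px.
- **Tighter clump:** I tried twice to gather the pins more tightly by swinging the tip direction. The first try left a longer row, and the second brought back the five-plus-one layout.
- **Bystanders:** I did not measure their positions again at the end. No contact with them showed in the force readings or in the pictures.

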